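# Chock the roller on the homework ramp

### The arm

A 6-joint arm with a two-finger parallel gripper is mounted at the origin on the work surface. World frame = base frame: x ahead of the robot, y to its left, z up, the work surface at z = 0. Lengths are in m, angles in rad, forces in N, time in s.
With the tool pointing down it reaches from about 0.35 to 0.875 m from the base axis. Payload 4.2 kg.
Tool frame: the origin (TCP) lies at the very end of the fingers, on their centre line; the grasp point (between the pads) lies 19 mm behind it; y points along the fingers, x is the direction in which the jaws open and shut, and the axes are right-handed (so a half turn about y gives the same grasp; the last joint's range is limited). The gripper opens to 85 mm and grips with 20 to 120 N. Pads are 22 mm wide; open, the fingers measure 114 mm over their backs; the gripper's body (76 mm by 85 mm) begins 54 mm behind the grasp point. The pads swing forward as they close: fully open they stand 13 mm farther back than shut.
Start: joints at [1.49, 0.385, 0.008, 0, -1.194, -0.259], TCP at [0.208, 0.589, 0.231] pointing down, gripper open.
Joint ranges: [-3.14, 3.14], [-1.21, 2.06], [-1.07, 1.41], [-3.16, 2.05], [-2.99, -0.16], [-3.1, 3.1]. Speed limits (rad/s): [2.79, 2.79, 3.14, 3.14, 3.14, 3.14].

### API

Orientations are given as a unit quaternion [w, x, y, z].
In Python, from plant import robot gives the robot as it stands.
- The arm moves only by the shell command python3 -m inch 'ROWS'. ROWS is JSON, a list of rows, each an object with "turn": the turn, a rotation vector about the world's x, y, z in degrees, a list of three; "translation": the shift along the world's x, y, z in cm, a list of three; "jaw": the closure, from -1 (fully open) to 1 (shut). A call has 1 to 12 rows; each row is the pose to reach, as a shift and turn from the pose measured when the call began; what a row does not reach only later rows make up. A row lasts 1/10 s, in which the tool goes at most 50 mm and 8.59 degrees, less where a joint would pass 70% of its speed; a pose out of reach is approached as far as the arm can. A call with a gripper value outside its range is refused whole. The fingers move at their own pace and stop on an object; the grip force is fixed at half the most. Time passes only in rows, so rows that repeat a pose let the fingers close. It gives the time, the measured TCP pose, the force and the opening at its end, in the units of the state.
- robot.sense(): the state, without advancing time (a new reading comes with each control period).
- robot.capture(name): name is "scene" or "top"; returns the picture (400x640x3 uint8, blue, green, red); there is no depth.
- robot.get_calibration(name): a dict with "fx", "fy", "cx", "cy" (pixels), "k1" (the pictures are not rectified: a ray, as slopes to the right and down, at radius r is drawn at 1 + k1 r^2 times it, then the intrinsics apply), "rvec" (rotation vector, rad) and "tvec" (3), from world to camera coordinates, as OpenCV has them. Camera axes: x right, y down, z forward; pixel columns grow to the right and rows downward; lengths in m; the calibration is good to about 2 mm. A picture is of the moment at which its call begins. get_calibration takes no time and is no camera call.
- robot.job_done(): hands the job in, once; it reports no verdict.
The state is a dict: "time": time; "joint_pos": joint angles; "qvel": joint speeds; "joint_torque": joint torques, N m; "eef_pos": TCP position; "eef_rot": TCP orientation; "contact_force": force on the tool from outside, world axes, zero at the start; "ft_torque": the same for the moment, N m; "opening": finger opening in m.
Only numpy, scipy, OpenCV 4.12 (cv2) and the standard library are available. Lean on these libraries where they do the work, as an engineer would, in place of code of your own. Each camera call takes 0.05 s, during which the arm holds its last target. There are 200 camera calls.

### The job

Get the rolling experiment ready: lay the eraser flat and crosswise on the dark strip of the ramp as a chock, and let go of it. Then bring the wooden roller from the rack, lower it gently onto the ramp right against the uphill side of the eraser, lying crosswise too, and only there let go, so that it stays put.

Things in the scene. Friction and masses are not known exactly. Their poses are not given: they have to be found in the camera images.
- eraser: Plain white block eraser in a brown card sleeve (28 mm wide, leaving white ends), 25 x 45 x 16 mm (x, y, z), 30 g, lying flat on the desk between ramp and rack. Origin: centre of its underside; y runs along its 45 mm length, z up. It can be gripped from above by its two ends or across its width.
- roller: Solid pale wooden cylinder, 44 mm diameter, 60 mm long, about 70 g, flat ends with a dark dot; rolls freely. Origin: its middle, on the axis; y runs along the axis. Starts lying in the rack's trough, axis level, centre 33 mm above the desk. Grip it from above by its two flat ends: the fingers then stay clear of the rack and the eraser.
- rack: Fixed grey plastic rack, 112 x 40 mm, with a V trough in which the roller lies, overhanging 10 mm at both ends, and slots with two pencils 170 mm long parallel to it, 43 and 61 mm from its axis towards +x, all at most 20 mm high. Origin: on the desk under the middle of the trough; y along the trough.
- strip (a point): Centre of the dark strip, 30 mm wide, across the fixed plywood ramp (240 x 120 mm, no rims), on its top surface, 24 mm above the desk, 20 mm downhill of the ramp's middle. x level, pointing uphill; y level, along the strip; z vertical. The ramp rises 7 degrees towards +x, top 12 mm above the desk at the low edge, 41 mm at the high edge. The roller rolls down it unless stopped.

How it is judged:
By the outcome, as a careful person would: the job done as asked, in the order asked, and still so for the second after the job is handed in, with the robot touching nothing.
It also fails if it takes over 66 s, if anything falls off the work surface, if the arm or the gripper's body presses on something with over 40 N, if the wrist force passes 120 N, or if a joint passes its speed limit or range.

## Working session

There is one attempt and no reset: what is moved stays moved. The work goes in short steps, Python scripts to look and compute and a shell command to move; the robot and the scene stay as the last step left them, time stands still between calls to the robot, and variables do not carry over. Pictures are saved under pics/ and viewed, about 8 in all and at most 12, crops included, and the job is handed in when it is done.

```bash
mkdir -p pics; ls
cat > h.py <<'E'
import numpy as np,cv2
from plant import robot
def cal(n):
    c=robot.get_calibration(n); K=np.array([[c['fx'],0,c['cx']],[0,c['fy'],c['cy']],[0,0,1.]])
    R=cv2.Rodrigues(np.array(c['rvec'],float))[0]; return K,np.array([c['k1'],0,0,0,0.]),R,np.array(c['tvec'],float).ravel()
def ray(n,px):
    K,D,R,t=cal(n); u=cv2.undistortPointsIter(np.array(px,float).reshape(-1,1,2),K,D,None,None,(3,50,1e-10)).reshape(-1,2)
    return -R.T@t, np.c_[u,np.ones(len(u))]@R
def onz(n,px,z):
    o,d=ray(n,px); return o+d*((z-o[2])/d[:,2])[:,None]
def proj(n,P):
    K,D,R,t=cal(n); return cv2.projectPoints(np.array(P,float).reshape(-1,1,3),cv2.Rodrigues(R)[0],t,K,D)[0].reshape(-1,2)
E
python3 - <<'E'
from h import *
for n in('scene','top'):
    cv2.imwrite(f'pics/{n}1.png',robot.capture(n)); K,D,R,t=cal(n); print(n,K[0,0],D[0],-R.T@t,R[2])
print(robot.sense())
E
```

```text
pics
scene 435.51984908844565 -0.058697837052650165 [1.10349709 0.38757688 0.64359281] [-0.63639645 -0.43679219 -0.6357768 ]
top 369.7034458742923 -0.07767677703221307 [0.39536647 0.00345163 0.69796598] [ 0.17835957  0.01906732 -0.98378062]
{'time': 0.1, 'joint_pos': array([ 1.48962818e+00,  3.85471813e-01,  6.75118349e-03, -4.60259349e-04,
       -1.19399497e+00, -2.58593338e-01]), 'qvel': array([ 0.00120673, -0.00067648,  0.0035188 ,  0.00423959,  0.00023903,
       -0.00129502]), 'joint_torque': array([-1.14885061e-04, -3.93316591e+01,  1.88930798e+01,  4.19794276e+00,
       -2.57381485e-03,  3.06086164e-06]), 'eef_pos': array([0.20809531, 0.58877867, 0.23032753]), 'eef_rot': array([-0.40766943,  0.40877229, -0.57694586,  0.57779263]), 'contact_force': array([ 0.72351946,  0.20910249, -0.02248467]), 'ft_torque': array([ 0.03836916, -0.03470614,  0.02657969]), 'opening': 0.0855197038677233}
```

View pics/scene1.png

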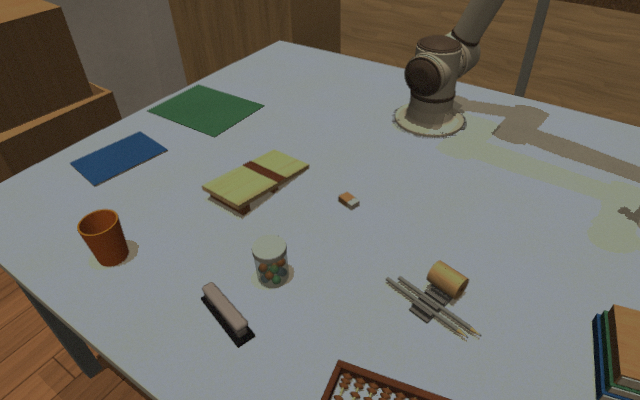

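View pics/top1.png

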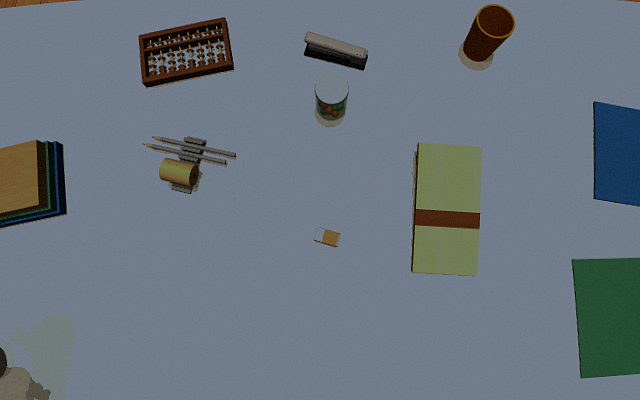

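The scene view shows the ramp at about (255,180), the eraser at (348,200) and the roller on the rack at (447,280). In the top view the ramp covers (415–480, 143–273) with its strip at (447,218), the eraser is at (327,237) and the roller at (180,171).

Run:
```python
from h import *
a=cv2.imread('pics/top1.png')
def cr(x,y,w,h,s): return cv2.resize(a[y:y+h,x:x+w],None,fx=s,fy=s,interpolation=cv2.INTER_CUBIC)
L=cr(140,130,100,70,4); L2=cr(300,215,50,45,8)
b=np.zeros((570,800,3),np.uint8); b[:280,:400]=L; b[:360,400:]=L2
b[290:570,:400]=cr(400,140,100,70,4)
b[362:570,400:]=cr(400,205,100,70,4)[:208]
cv2.imwrite('pics/crop1.png',b)
hsv=cv2.cvtColor(a,cv2.COLOR_BGR2HSV)
for n,(x,y,w,h) in dict(roller=(150,150,60,40),eraser=(305,220,45,35),strip=(400,200,100,40),ramp=(400,135,100,145)).items():
    r=hsv[y:y+h,x:x+w].astype(int); 
    m=((r[...,0]<35)&(r[...,1]>70)&(r[...,2]>60)).astype(np.uint8)
    if n=='strip': m=((r[...,0]<17)&(r[...,1]>100)).astype(np.uint8)
    k,l,s,c=cv2.connectedComponentsWithStats(m); i=1+s[1:,4].argmax()
    p=np.argwhere(l==i)[:,::-1].astype(np.float32)+[x,y]
    q=cv2.minAreaRect(p.astype(np.float32)); print(n,s[i],q,cv2.boxPoints(q).round(1).tolist())
e=hsv[225:250,310:345]; print(e[12,::2].tolist()); print(e[0,0])
```

```text
roller [  9   8  36  28 626] ((175.67648315429688, 170.29412841796875), (32.98484420776367, 22.55581283569336), 14.03624439239502) [[156.89999389648438, 177.1999969482422], [162.39999389648438, 155.39999389648438], [194.39999389648438, 163.39999389648438], [188.89999389648438, 185.1999969482422]]
eraser [ 15   9  20  18 204] ((329.5, 237.50001525878906), (15.17893123626709, 14.546475410461426), 18.434947967529297) [[320.0, 242.0], [324.6000061035156, 228.1999969482422], [339.0, 233.0], [334.3999938964844, 246.8000030517578]]
strip [  14    0   66   29 1035] ((445.82952880859375, 218.2622528076172), (67.69568634033203, 23.519695281982422), 11.481992721557617) [[410.29998779296875, 223.0], [415.0, 200.0], [481.29998779296875, 213.5], [476.70001220703125, 236.5]]
ramp [  15   74   65   21 1094] ((447.25, 218.75001525878906), (64.32386779785156, 17.161903381347656), 3.814074993133545) [[414.6000061035156, 225.1999969482422], [415.70001220703125, 208.0], [479.8999938964844, 212.3000030517578], [478.79998779296875, 229.5]]
[[108, 45, 141], [108, 48, 139], [104, 39, 139], [107, 53, 143], [110, 47, 141], [109, 51, 144], [124, 17, 123], [19, 163, 116], [18, 147, 116], [17, 155, 115], [18, 156, 113], [19, 146, 117], [21, 142, 113], [21, 144, 115], [19, 25, 114], [107, 35, 130], [109, 50, 142], [110, 46, 138]]
[106  47 142]
```

View pics/crop1.png

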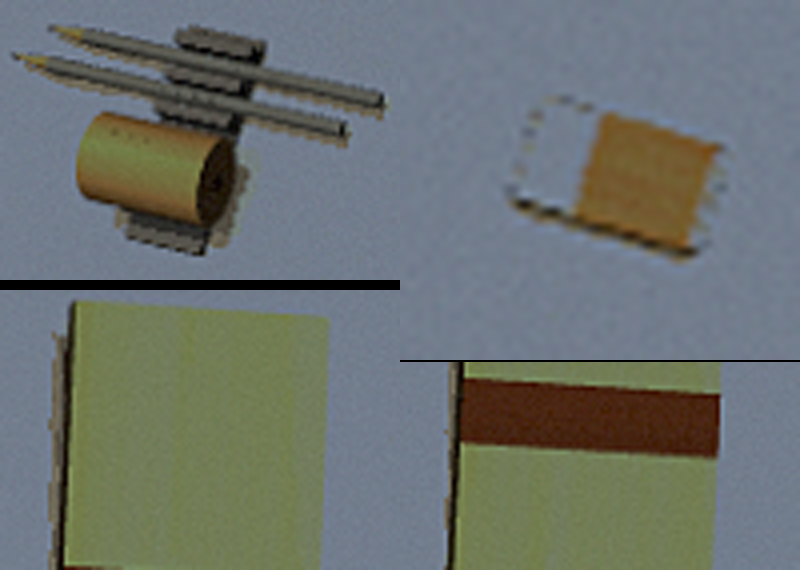

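The crop shows the sleeve is off-centre on the eraser, with the long white end on the left and only a sliver of white on the right. The eraser's outline corners are near (314,240), (337,247), (341,233.5) and (317.5,227). The roller's end dot is near (193.4,175.1). The strip's ends are at about (415,218) and (480,221).

Run:
```python
from h import *
off=-0.5+0.5/4
def A(x,y): return (140+x/4-.4,130+y/4-.4)
def S(x,y): return (400+(x-400)/4-.4,205+(y-362)/4-.4)
def E(x,y): return (300+(x-400)/8-.45,215+y/8-.45)
ang=lambda d:np.degrees(np.arctan2(d[1],d[0])).round(1)
e=onz('top',[E(540,95),E(727,148),E(605,110),E(718,148),E(513,195),E(697,247)],.016)
print('eraser',e.round(4).tolist()); print('sleeve dir',ang(e[2]-e[3]),ang(e[0]-e[1]), 'low',ang(e[4]-e[5]))
print('ctr',(e[0]+e[1]+e[4]+e[5])/4)
s=onz('top',[S(460,379),S(720,394),S(460,441),S(718,458)],.024); print('strip',s.round(4).tolist(),s.mean(0),ang(s[0]-s[1]),ang(s[2]-s[3]))
r=onz('top',[(480,147),(475.5,273),(418,143),(412,272)],.026)
r=np.r_[onz('top',[(418.5,142.5),(482,146)],.041),onz('top',[(412,271.5),(477,273.5)],.012)];print('ramp',r.round(4).tolist(),ang(r[0]-r[2]),ang(r[1]-r[3]),ang(r[0]-r[1]),ang(r[2]-r[3]))
d=onz('top',[A(213,180)],.033)[0]; 
p=onz('top',[A(75,33),A(380,98),A(35,60),A(345,128)],.017); print('pencils',ang(p[0]-p[1]),ang(p[2]-p[3]),(p[0]+p[1])/2,(p[2]+p[3])/2)
t=np.radians(ang(p[2]-p[3])); u=np.array([np.cos(t),np.sin(t),0]); print('dot',d,'ctr',d+.03*u)
print(proj('scene',[d+.03*u,(e[0]+e[1]+e[4]+e[5])/4,s.mean(0),s[:2].mean(0),s[2:].mean(0)]))
print(proj('scene',e[[0,1,4,5]]))
a=cv2.imread('pics/scene1.png')
def cr(x,y,w,h,s): return cv2.resize(a[y:y+h,x:x+w],None,fx=s,fy=s,interpolation=cv2.INTER_CUBIC)
b=np.zeros((400,800,3),np.uint8); b[:400,:400]=cr(385,255,100,100,4)[:400]; b[:240,400:]=cr(325,180,50,30,8); b[240:400,400:640]=cr(225,165,60,40,4)
cv2.imwrite('pics/crop2.png',b)
```

```text
eraser [[0.4703, 0.0183, 0.016], [0.4581, -0.0249, 0.016], [0.4669, 0.0033, 0.016], [0.4581, -0.0228, 0.016], [0.4472, 0.0245, 0.016], [0.4353, -0.0178, 0.016]]
sleeve dir 71.4 74.2 low 74.3
ctr [4.52739263e-01 1.97930109e-05 1.60000000e-02]
strip [[0.502, -0.1619, 0.024], [0.4949, -0.2834, 0.024], [0.4732, -0.1607, 0.024], [0.4651, -0.2803, 0.024]] [ 0.48379437 -0.2215473   0.024     ] 86.6 86.1
ramp [[0.6245, -0.1708, 0.041], [0.6184, -0.2907, 0.041], [0.3879, -0.1555, 0.012], [0.3835, -0.276, 0.012]] -3.7 -3.6 87.1 87.9
pencils 77.3 77.1 [0.62776817 0.25617399 0.017     ] [0.61340765 0.27403998 0.017     ]
dot [0.56562287 0.25216861 0.033     ] ctr [0.57232037 0.28141144 0.033     ]
[[448.62850612 280.65091198]
 [348.87213544 198.21891193]
 [264.08658186 171.47874858]
 [259.82746186 174.39003533]
 [268.2768514  168.61563737]]
[[351.79888372 205.32846016]
 [338.28826874 195.76422885]
 [359.4835507  200.59544676]
 [346.17864992 191.49015861]]
```

View pics/crop2.png

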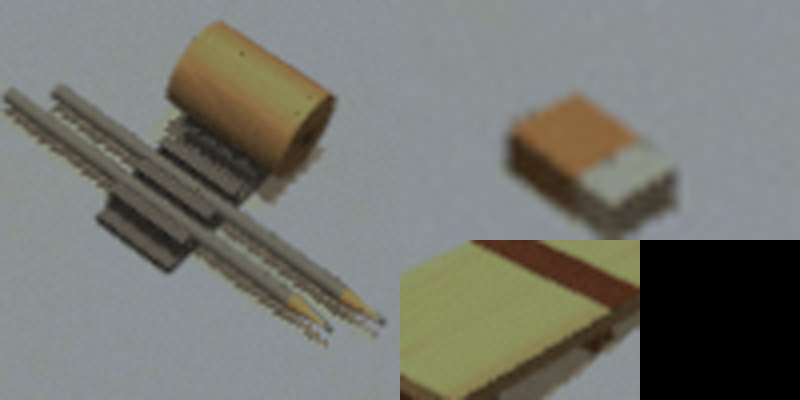

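The scene crop puts the eraser's top corners at about (347,192), (339,196), (360,201.5) and (351.5,206). That is within 1 px of my top-view estimate, so the eraser centre is (0.4527, 0.000) at 74.2°.

```bash
cat >> h.py <<'E'
from scipy.spatial.transform import Rotation as Ro
def cur():
    s=robot.sense(); q=s['eef_rot']; return s,Ro.from_quat([q[1],q[2],q[3],q[0]])
def togo(p,a,tilt=0):
    "jaw heading a deg (mod 180), optional tilt about the jaw axis"
    s,R0=cur(); best=None
    for aa in(a,a+180):
        x=np.array([np.cos(np.radians(aa)),np.sin(np.radians(aa)),0]); y=np.array([0,0,-1.])
        R=Ro.from_matrix(np.c_[x,y,np.cross(x,y)])
        ax=np.array([np.cos(np.radians(a)),np.sin(np.radians(a)),0])
        v=(Ro.from_rotvec(ax*np.radians(tilt))*R*R0.inv()).as_rotvec(degrees=True)
        if best is None or np.linalg.norm(v)<np.linalg.norm(best): best=v
    print('shift cm',((np.array(p)-s['eef_pos'])*100).round(2),'turn',best.round(1),'j6',s['joint_pos'][5].round(2),'open',s['opening'].round(4),'F',s['contact_force'].round(1),'t',s['time'])
E
python3 - <<'E'
from h import *
s,R=cur(); print(R.as_matrix().round(3)); togo([.4527,0,.12],74.2)
E
```

```text
[[-0.333 -0.001  0.943]
 [-0.943 -0.002 -0.333]
 [ 0.002 -1.     0.   ]]Traceback (most recent call last):
  File "<stdin>", line 2, in <module>
  File "h.py", line 25, in togo
    print('shift cm',((np.array(p)-s['eef_pos'])*100).round(2),'turn',best.round(1),'j6',s['joint_pos'][5].round(2),'open',s['opening'].round(4),'F',s['contact_force'].round(1),'t',s['time'])
                                                                                                                           ^^^^^^^^^^^^^^^^^^
AttributeError: 'float' object has no attribute 'round'
```

```bash
sed -i "s/s\['opening'\].round(4)/round(s['opening'],4)/" h.py
python3 -m inch '[{"turn":[0,0,0],"translation":[2.4,-4.3,0],"jaw":-1},{"turn":[0,0,0],"translation":[4.8,-9,0],"jaw":-1},{"turn":[0,0,1],"translation":[7,-14,0],"jaw":-1},{"turn":[0,0,1],"translation":[9,-18.5,0],"jaw":-1},{"turn":[0,0,2],"translation":[11,-23,0],"jaw":-1},{"turn":[0,0,2],"translation":[13,-27.5,0],"jaw":-1},{"turn":[0,0,3],"translation":[15,-32,0],"jaw":-1},{"turn":[0,0,3.6],"translation":[17,-36.5,0],"jaw":-1},{"turn":[0,0,3.6],"translation":[19,-41,0],"jaw":-1},{"turn":[0,0,3.6],"translation":[21,-45.5,0],"jaw":-1},{"turn":[0,0,3.6],"translation":[22.5,-50,0],"jaw":-1},{"turn":[0,0,3.6],"translation":[23.5,-54,-2]
,"jaw":-1}]'
python3 - <<'E'
from h import *
togo([.4527,0,.06],74.2)
E
```

```text
time: 1.3
eef_pos: [0.4453, 0.0471, 0.2122]
eef_rot: [-0.428, 0.425, -0.563, 0.566]
contact_force: [1.0, 0.3, -0.0]
opening: 0.0856
shift cm [  0.74  -4.71 -15.22] turn [0.  0.3 0.1] j6 0.82 open 0.0856 F [ 1.   0.3 -0. ] t 1.3
```

```bash
python3 -m inch '[{"turn":[0,0.3,0],"translation":[0.7,-4.7,-1],"jaw":-1},{"turn":[0,0.3,0],"translation":[0.7,-4.7,-5],"jaw":-1},{"turn":[0,0.3,0],"translation":[0.7,-4.7,-9],"jaw":-1},{"turn":[0,0.3,0],"translation":[0.7,-4.7,-13],"jaw":-1},{"turn":[0,0.3,0],"translation":[0.7,-4.7,-15.2],"jaw":-1},{"turn":[0,0.3,0],"translation":[0.7,-4.7,-15.2],"jaw":-1},{"turn":[0,0.3,0],"translation":[0.7,-4.7,-15.2],"jaw":-1},{"turn":[0,0.3,0],"translation":[0.7,-4.7,-15.2],"jaw":-1}]'
python3 - <<'E'
from h import *
togo([.4527,0,.002],74.2)
a=robot.capture('scene');b=robot.capture('top')
cv2.imwrite('pics/near1.png',np.hstack([cv2.resize(a[150:240,300:390],None,fx=4,fy=4),cv2.resize(b[190:280,280:370],None,fx=4,fy=4)]))
E
```

```text
time: 2.1
eef_pos: [0.4535, 0.0006, 0.0616]
eef_rot: [-0.427, 0.425, -0.564, 0.565]
contact_force: [0.1, -0.3, 0.5]
opening: 0.0854
shift cm [-0.08 -0.06 -5.96] turn [-0.   0.2  0.1] j6 0.93 open 0.0854 F [ 0.1 -0.3  0.5] t 2.1
```

View pics/near1.png

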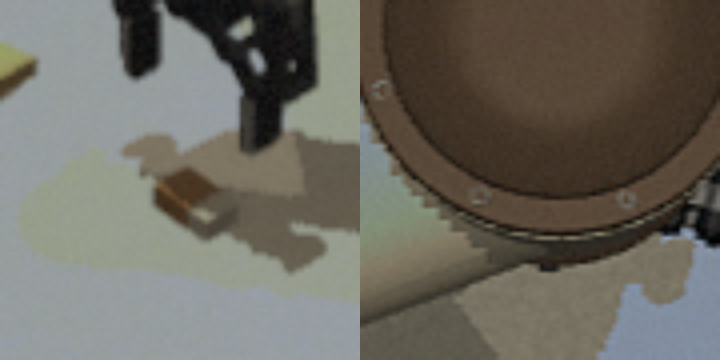

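The left panel shows the open fingers straddling the eraser along its length, with their midpoint above it. The top view is blocked by the wrist. Next I descend and close.

```bash
python3 -m inch '[{"turn":[0,0.2,0],"translation":[-0.1,-0.1,-2],"jaw":-1},{"turn":[0,0.2,0],"translation":[-0.1,-0.1,-4],"jaw":-1},{"turn":[0,0.2,0],"translation":[-0.1,-0.1,-5],"jaw":-1},{"turn":[0,0.2,0],"translation":[-0.1,-0.1,-5.9],"jaw":-1},{"turn":[0,0.2,0],"translation":[-0.1,-0.1,-5.9],"jaw":-0.5},{"turn":[0,0.2,0],"translation":[-0.1,-0.1,-5.9],"jaw":0},{"turn":[0,0.2,0],"translation":[-0.1,-0.1,-5.9],"jaw":0.3},{"turn":[0,0.2,0],"translation":[-0.1,-0.1,-5.9],"jaw":0.3},{"turn":[0,0.2,0],"translation":[-0.1,-0.1,-5.9],"jaw":0.3},{"turn":[0,0.2,0],"translation":[-0.1,-0.1,-5.9],"jaw":0.3},{"turn":[0,0.2,0],"translation":[-0.1,-0.1,-5.9],"jaw":0.3},{"turn":[0,0.2,0],"translation":[-0.1,-0.1,-5.9],"jaw":0.3}]'
python3 - <<'E'
from h import *
togo([.4527,0,.002],74.2)
E
```

```text
time: 3.4
eef_pos: [0.4531, -0.0002, 0.0037]
eef_rot: [0.427, -0.425, 0.564, -0.564]
contact_force: [-0.1, 0.8, 6.2]
opening: 0.0432
shift cm [-0.04  0.02 -0.17] turn [-0.1  0.1  0.1] j6 0.94 open 0.0432 F [-0.1  0.8  6.2] t 3.4
```

```bash
python3 -m inch '[{"turn":[0,0,0],"translation":[0,0,1],"jaw":0.3},{"turn":[0,0,0],"translation":[0,0,4],"jaw":0.3},{"turn":[0,0,0],"translation":[0,0,8],"jaw":0.3},{"turn":[0,0,0],"translation":[0,0,10],"jaw":0.3},{"turn":[0,0,3],"translation":[0.5,-3.5,10],"jaw":0.3},{"turn":[0,0,6],"translation":[1,-7,10],"jaw":0.3},{"turn":[0,0,9],"translation":[1.5,-10.5,10],"jaw":0.3},{"turn":[0,0,12],"translation":[2,-14,10],"jaw":0.3},{"turn":[0,0,12],"translation":[2.5,-17.5,10],"jaw":0.3},{"turn":[0,0,12],"translation":[3,-21,10],"jaw":0.3},{"turn":[0,0,12],"translation":[3,-22,10],"jaw":0.3},{"turn":[0,0,12],"translation":[3,-22.1,10],"jaw":0.3}]'
python3 - <<'E'
from h import *
togo([.4833,-.2215,.05],86.4,-7)
E
```

```text
time: 4.6
eef_pos: [0.4827, -0.2222, 0.104]
eef_rot: [0.483, -0.481, 0.517, -0.517]
contact_force: [0.5, 1.5, -0.5]
opening: 0.043
shift cm [ 0.06  0.07 -5.4 ] turn [-0.6 -6.9  0.4] j6 1.63 open 0.043 F [ 0.5  1.5 -0.5] t 4.6
```

```bash
python3 -m inch '[{"turn":[-0.3,-3.5,0.2],"translation":[0.1,0.1,-1.5],"jaw":0.3},{"turn":[-0.6,-6.9,0.4],"translation":[0.1,0.1,-3],"jaw":0.3},{"turn":[-0.6,-6.9,0.4],"translation":[0.1,0.1,-5.4],"jaw":0.3},{"turn":[-0.6,-6.9,0.4],"translation":[0.1,0.1,-5.4],"jaw":0.3},{"turn":[-0.6,-6.9,0.4],"translation":[0.1,0.1,-5.4],"jaw":0.3},{"turn":[-0.6,-6.9,0.4],"translation":[0.1,0.1,-5.4],"jaw":0.3}]'
python3 - <<'E'
from h import *
togo([.4833,-.2215,.0277],86.4,-7)
a=robot.capture('scene');b=robot.capture('top')
cv2.imwrite('pics/near2.png',np.hstack([cv2.resize(a[130:220,220:310],None,fx=4,fy=4),cv2.resize(b[140:270,400:530],None,fx=360/130,fy=360/130)]))
E
```

```text
time: 5.2
eef_pos: [0.4849, -0.2209, 0.0513]
eef_rot: [-0.514, 0.453, -0.482, 0.546]
contact_force: [1.1, 0.1, -1.2]
opening: 0.0432
shift cm [-0.16 -0.06 -2.36] turn [ 0.   0.2 -0.1] j6 1.65 open 0.0432 F [ 1.1  0.1 -1.2] t 5.2
```

View pics/near2.png

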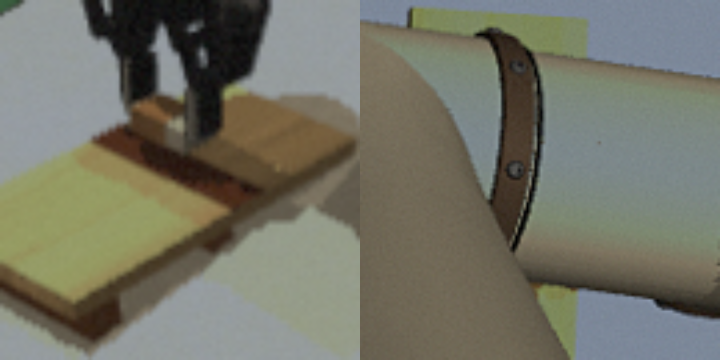

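The left panel shows the eraser held level above the strip and parallel to it. The top view is blocked by the arm. Next I lower it and check the force.

```bash
python3 -m inch '[{"turn":[0,0.2,0],"translation":[-0.1,-0.1,-1],"jaw":0.3},{"turn":[0,0.2,0],"translation":[-0.2,-0.1,-1.7],"jaw":0.3},{"turn":[0,0.2,0],"translation":[-0.2,-0.1,-2],"jaw":0.3},{"turn":[0,0.2,0],"translation":[-0.2,-0.1,-2.1],"jaw":0.3},{"turn":[0,0.2,0],"translation":[-0.2,-0.1,-2.2],"jaw":0.3},{"turn":[0,0.2,0],"translation":[-0.2,-0.1,-2.2],"jaw":0.3}]'
python3 - <<'E'
from h import *
togo([.4833,-.2215,.0277],86.4,-7)
E
```

```text
time: 5.9
eef_pos: [0.4828, -0.2221, 0.0291]
eef_rot: [-0.513, 0.454, -0.483, 0.546]
contact_force: [-0.1, -1.1, -0.2]
opening: 0.0434
shift cm [ 0.05  0.06 -0.14] turn [ 0.  -0.1 -0. ] j6 1.65 open 0.0434 F [-0.1 -1.1 -0.2] t 5.9
```

```bash
python3 -m inch '[{"turn":[0,0,0],"translation":[0.1,0.1,-0.1],"jaw":0.3},{"turn":[0,0,0],"translation":[0.1,0.1,-0.15],"jaw":0.3},{"turn":[0,0,0],"translation":[0.1,0.1,-0.2],"jaw":0.3},{"turn":[0,0,0],"translation":[0.1,0.1,-0.2],"jaw":0.3}]'
python3 - <<'E'
from h import *
togo([.4833,-.2215,.0277],86.4,-7)
E
```

```text
time: 6.3
eef_pos: [0.4841, -0.2211, 0.0278]
eef_rot: [-0.513, 0.454, -0.483, 0.546]
contact_force: [-1.8, 0.6, 4.4]
opening: 0.0434
shift cm [-0.08 -0.04 -0.01] turn [ 0.  -0.  -0.1] j6 1.65 open 0.0434 F [-1.8  0.6  4.4] t 6.3
```

```bash
python3 -m inch '[{"turn":[0,0,0],"translation":[0,0,0],"jaw":0.05},{"turn":[0,0,0],"translation":[0,0,0],"jaw":-0.1},{"turn":[0,0,0],"translation":[0,0,0],"jaw":-0.4},{"turn":[0,0,0],"translation":[0,0,0],"jaw":-0.6},{"turn":[0,0,0],"translation":[0,0,0],"jaw":-0.6},{"turn":[0,0,0],"translation":[0,0,1],"jaw":-0.6},{"turn":[0,0,0],"translation":[0,0,3],"jaw":-0.6},{"turn":[0,0,0],"translation":[0,0,7],"jaw":-1},{"turn":[0,4,0],"translation":[0,0,11],"jaw":-1},{"turn":[0,7,0],"translation":[0.5,5,13],"jaw":-1},{"turn":[0,7,0],"translation":[1,10,13],"jaw":-1},{"turn":[0,7,0],"translation":[1.5,14,13],"jaw":-1}]'
python3 - <<'E'
from h import *
togo([.5715,.2820,.16],77.2)
E
```

```text
time: 7.5
eef_pos: [0.4999, -0.0795, 0.1597]
eef_rot: [-0.483, 0.485, -0.512, 0.518]
contact_force: [1.1, -0.1, -1.2]
opening: 0.0858
shift cm [7.160e+00 3.615e+01 3.000e-02] turn [ 0.5  0.2 -9.2] j6 1.33 open 0.0858 F [ 1.1 -0.1 -1.2] t 7.5
```

```bash
python3 -m inch '[{"turn":[0,0,-1],"translation":[0.5,3.5,1],"jaw":-1},{"turn":[0,0,-2],"translation":[1,7,1],"jaw":-1},{"turn":[0,0,-3],"translation":[2,11,1],"jaw":-1},{"turn":[0,0,-4],"translation":[3,15,1],"jaw":-1},{"turn":[0,0,-6],"translation":[4,19,1],"jaw":-1},{"turn":[0,0,-8],"translation":[5,23,1],"jaw":-1},{"turn":[0.5,0,-9.2],"translation":[6,27,1],"jaw":-1},{"turn":[0.5,0,-9.2],"translation":[6.5,31,1],"jaw":-1},{"turn":[0.5,0.2,-9.2],"translation":[7,34.5,1],"jaw":-1},{"turn":[0.5,0.2,-9.2],"translation":[7.2,36.1,0],"jaw":-1},{"turn":[0.5,0.2,-9.2],"translation":[7.2,36.1,-2],"jaw":-1},{"turn":[0.5,0.2,-9.2],"translation":[7.2,36.1,-5],"jaw":-1}]'
python3 - <<'E'
from h import *
togo([.5715,.2820,.09],77.2)
a=robot.capture('scene');b=robot.capture('top')
for n,i in(('scene',a),('top',b)): cv2.imwrite(f'pics/{n}3.png',i)
cv2.imwrite('pics/near3.png',np.hstack([cv2.resize(a[220:350,380:510],None,fx=360/130,fy=360/130),cv2.resize(b[170:260,400:490],None,fx=4,fy=4)]))
E
```

```text
time: 8.7
eef_pos: [0.5725, 0.2825, 0.1107]
eef_rot: [0.443, -0.44, 0.553, -0.552]
contact_force: [0.5, -0.1, 1.0]
opening: 0.0852
shift cm [-0.1  -0.05 -2.07] turn [-0.2  0.1 -0.1] j6 0.64 open 0.0852 F [ 0.5 -0.1  1. ] t 8.7
```

View pics/near3.png

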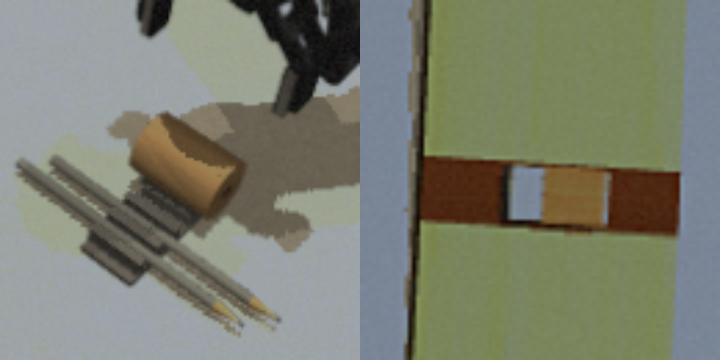

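The right panel shows the eraser flat on the strip, crosswise and centred, at about (540,219) in full-image pixels. The left panel shows the fingers straddling the roller's ends. Next I descend onto the roller.

```bash
python3 -m inch '[{"turn":[-0.2,0.1,0],"translation":[-0.2,-0.1,-3],"jaw":-1},{"turn":[-0.2,0.1,0],"translation":[-0.2,-0.1,-6],"jaw":-1},{"turn":[-0.2,0.1,0],"translation":[-0.2,-0.1,-8],"jaw":-1},{"turn":[-0.2,0.1,0],"translation":[-0.2,-0.1,-9.4],"jaw":-1},{"turn":[-0.2,0.1,0],"translation":[-0.2,-0.1,-9.4],"jaw":-0.8},{"turn":[-0.2,0.1,0],"translation":[-0.2,-0.1,-9.4],"jaw":-0.6},{"turn":[-0.2,0.1,0],"translation":[-0.2,-0.1,-9.4],"jaw":-0.4},{"turn":[-0.2,0.1,0],"translation":[-0.2,-0.1,-9.4],"jaw":-0.2},{"turn":[-0.2,0.1,0],"translation":[-0.2,-0.1,-9.4],"jaw":0},{"turn":[-0.2,0.1,0],"translation":[-0.2,-0.1,-9.4],"jaw":0},{"turn":[-0.2,0.1,0],"translation":[-0.2,-0.1,-9.4],"jaw":0},{"turn":[-0.2,0.1,0],"translation":[-0.2,-0.1,-9.4],"jaw":0}]'
python3 - <<'E'
from h import *
togo([.5708,.2820,.016],77.2)
a=robot.capture('scene')
cv2.imwrite('pics/near4.png',cv2.resize(a[220:350,380:510],None,fx=4,fy=4,interpolation=cv2.INTER_CUBIC))
E
```

```text
time: 10.0
eef_pos: [0.568, 0.2791, 0.0133]
eef_rot: [0.438, -0.445, 0.553, -0.553]
contact_force: [-0.3, -0.4, 6.9]
opening: 0.0593
shift cm [0.28 0.29 0.27] turn [ 0.4 -0.5 -0. ] j6 0.64 open 0.0593 F [-0.3 -0.4  6.9] t 10.0
```

View pics/near4.png

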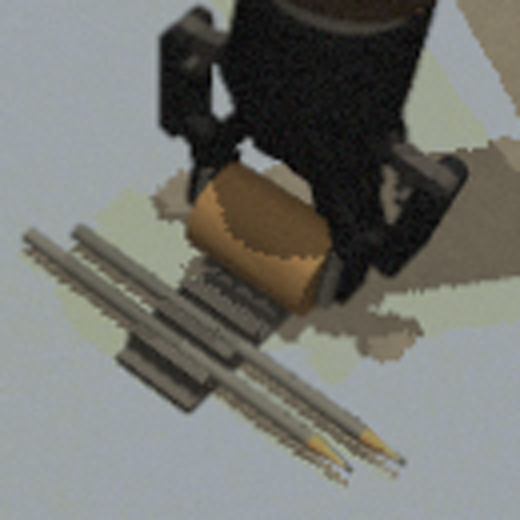

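The roller is gripped at both ends with the opening at 59.3 mm, and it sits at about (445,280) in the image. Next I lift it and carry it above the ramp.

```bash
python3 -m inch '[{"turn":[0,0,0],"translation":[0,0,1],"jaw":0},{"turn":[0,0,0],"translation":[0,0,4],"jaw":0},{"turn":[0,0,0],"translation":[0,0,8],"jaw":0},{"turn":[0,0,0],"translation":[0,0,11],"jaw":0},{"turn":[0,0,1],"translation":[-0.5,-4,11],"jaw":0},{"turn":[0,0,2],"translation":[-1,-8,11],"jaw":0},{"turn":[0,0,3],"translation":[-1.5,-12,11],"jaw":0},{"turn":[0,0,4],"translation":[-2,-16,11],"jaw":0},{"turn":[0,0,5],"translation":[-2.5,-20,11],"jaw":0},{"turn":[0,0,6],"translation":[-3,-24,11],"jaw":0},{"turn":[0,0,7],"translation":[-3.5,-28,11],"jaw":0},{"turn":[0,0,8],"translation":[-3.5,-32,11],"jaw":0}]'
python3 - <<'E'
from h import *
togo([.5187,-.2232,.065],86.4)
E
```

```text
time: 11.25
eef_pos: [0.5318, -0.0424, 0.1238]
eef_rot: [-0.475, 0.483, -0.52, 0.52]
contact_force: [0.6, -0.4, -0.6]
opening: 0.0597
shift cm [ -1.31 -18.08  -5.88] turn [ 0.4 -0.4  1.1] j6 1.26 open 0.0597 F [ 0.6 -0.4 -0.6] t 11.25
```

```bash
python3 -m inch '[{"turn":[0,0,1],"translation":[-0.3,-4,0],"jaw":0},{"turn":[0,0,1],"translation":[-0.6,-8,0],"jaw":0},{"turn":[0.4,-0.4,1],"translation":[-1,-12,0],"jaw":0},{"turn":[0.4,-0.4,1],"translation":[-1.3,-16,0],"jaw":0},{"turn":[0.4,-0.4,1],"translation":[-1.3,-18.1,0],"jaw":0},{"turn":[0.4,-0.4,1],"translation":[-1.3,-18.1,-2],"jaw":0},{"turn":[0.4,-0.4,1],"translation":[-1.3,-18.1,-4],"jaw":0},{"turn":[0.4,-0.4,1],"translation":[-1.3,-18.1,-5.8],"jaw":0},{"turn":[0.4,-0.4,1],"translation":[-1.3,-18.1,-5.8],"jaw":0},{"turn":[0.4,-0.4,1],"translation":[-1.3,-18.1,-5.8],"jaw":0}]'
python3 - <<'E'
from h import *
togo([.5167,-.2232,.035],86.4)
s,R=cur(); T=s['eef_pos']; u=np.array([.998,-.063,0]); v=np.array([.063,.998,0])
for d in (0,.002,.004):
  print(d,proj('scene',[T+u*d+v*.03*k+[0,0,.0197] for k in(-1,0,1)]).round(1).tolist())
a=robot.capture('scene')
cv2.imwrite('pics/near5.png',cv2.resize(a[130:220,220:310],None,fx=6,fy=6,interpolation=cv2.INTER_CUBIC))
E
```

```text
time: 12.25
eef_pos: [0.5188, -0.2235, 0.0663]
eef_rot: [0.483, -0.484, 0.516, -0.516]
contact_force: [-0.2, -0.4, -0.8]
opening: 0.0594
shift cm [-0.21  0.03 -3.13] turn [ 0.  -0.   0.1] j6 1.63 open 0.0594 F [-0.2 -0.4 -0.8] t 12.25
0 [[241.4, 152.8], [250.6, 157.0], [260.0, 161.3]]
0.002 [[240.8, 153.2], [250.0, 157.4], [259.4, 161.8]]
0.004 [[240.2, 153.5], [249.3, 157.8], [258.8, 162.2]]
```

View pics/near5.png

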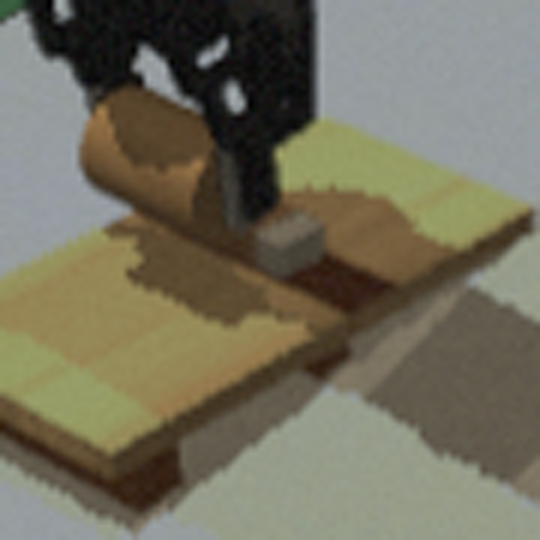

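The roller hangs level and crosswise, uphill of the eraser, with its left end near (239,152). Its axis is about 2 mm uphill of the TCP, as I expected. Next I lower it just uphill of contact.

```bash
python3 -m inch '[{"turn":[0,0,0],"translation":[-0.3,0,-1.5],"jaw":0},{"turn":[0,0,0],"translation":[-0.4,0,-2.5],"jaw":0},{"turn":[0,0,0],"translation":[-0.4,0,-3],"jaw":0},{"turn":[0,0,0],"translation":[-0.4,0,-3.2],"jaw":0},{"turn":[0,0,0],"translation":[-0.4,0,-3.3],"jaw":0},{"turn":[0,0,0],"translation":[-0.4,0,-3.3],"jaw":0},{"turn":[0,0,0],"translation":[-0.4,0,-3.3],"jaw":0}]'
python3 - <<'E'
from h import *
togo([.5127,-.2231,.0302],86.4)
a=robot.capture('scene')
cv2.imwrite('pics/near6.png',cv2.resize(a[130:220,220:310],None,fx=6,fy=6,interpolation=cv2.INTER_CUBIC))
E
```

```text
time: 13.0
eef_pos: [0.5157, -0.2236, 0.0342]
eef_rot: [-0.484, 0.483, -0.515, 0.517]
contact_force: [1.0, 0.3, -0.3]
opening: 0.0591
shift cm [-0.3   0.05 -0.4 ] turn [0.  0.1 0.1] j6 1.63 open 0.0591 F [ 1.   0.3 -0.3] t 13.0
```

View pics/near6.png

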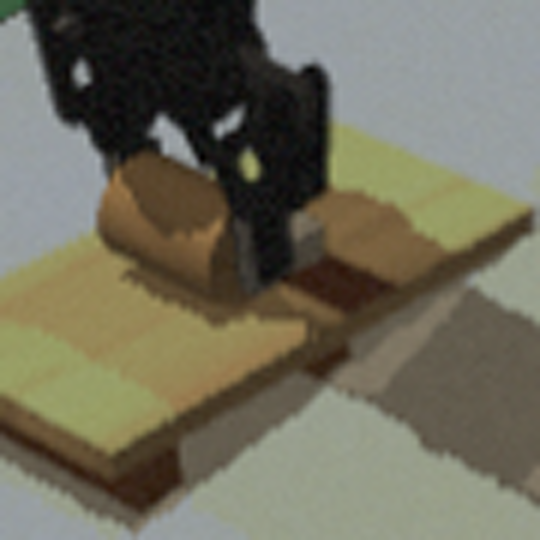

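The roller is a few mm above the ramp, with its near end at about (258,173), uphill of the eraser. Next I lower it to contact.

```bash
python3 -m inch '[{"turn":[0,0.1,0],"translation":[0,0,-0.2],"jaw":0},{"turn":[0,0.1,0],"translation":[0,0,-0.3],"jaw":0},{"turn":[0,0.1,0],"translation":[0,0,-0.35],"jaw":0},{"turn":[0,0.1,0],"translation":[0,0,-0.35],"jaw":0}]'; python3 -m inch '[{"turn":[0,0.1,0],"translation":[0,0,-0.05],"jaw":0},{"turn":[0,0.1,0],"translation":[0,0,-0.05],"jaw":0}]'
```

```text
time: 13.45
eef_pos: [0.5156, -0.2236, 0.0306]
eef_rot: [-0.483, 0.484, -0.516, 0.516]
contact_force: [0.4, -0.9, -0.7]
opening: 0.0592
time: 13.65
eef_pos: [0.5157, -0.2236, 0.0305]
eef_rot: [0.483, -0.484, 0.516, -0.516]
contact_force: [-1.0, 0.4, 2.6]
opening: 0.0595
```

```bash
python3 -m inch '[{"turn":[0,0,0],"translation":[-0.1,0,0],"jaw":0},{"turn":[0,0,0],"translation":[-0.2,0,-0.02],"jaw":0},{"turn":[0,0,0],"translation":[-0.25,0,-0.03],"jaw":0},{"turn":[0,0,0],"translation":[-0.25,0,-0.05],"jaw":0},{"turn":[0,0,0],"translation":[-0.25,0,-0.05],"jaw":0}]'
python3 - <<'E'
from h import *
togo([.5127,-.2231,.0302],86.4)
a=robot.capture('scene');b=robot.capture('top')
cv2.imwrite('pics/near7.png',np.hstack([cv2.resize(x,(400,400),interpolation=cv2.INTER_CUBIC) for x in(a[140:190,235:285],b[170:260,400:490])]))
E
```

```text
time: 14.15
eef_pos: [0.5135, -0.2237, 0.0303]
eef_rot: [0.483, -0.484, 0.516, -0.516]
contact_force: [-0.2, 0.1, 1.9]
opening: 0.0596
shift cm [-0.08  0.06 -0.01] turn [ 0.1 -0.1  0.1] j6 1.63 open 0.0596 F [-0.2  0.1  1.9] t 14.15
```

View pics/near7.png

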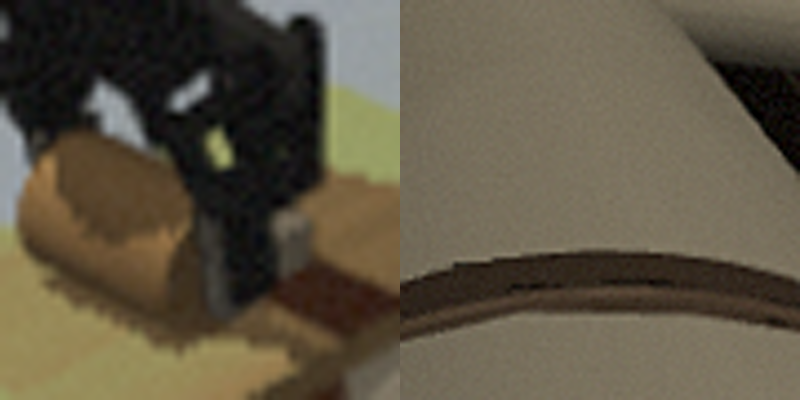

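The roller is on the ramp, with its near end at about (258,173). The finger hides the gap to the eraser. I'll move it 0.5–1 mm further and release slowly.

```bash
python3 -m inch '[{"turn":[0,0,0],"translation":[-0.08,0,-0.02],"jaw":0},{"turn":[0,0,0],"translation":[-0.08,0,-0.02],"jaw":0},{"turn":[0,0,0],"translation":[-0.08,0,-0.02],"jaw":-0.35},{"turn":[0,0,0],"translation":[-0.08,0,-0.02],"jaw":-0.45},{"turn":[0,0,0],"translation":[-0.08,0,-0.02],"jaw":-0.6},{"turn":[0,0,0],"translation":[-0.08,0,-0.02],"jaw":-0.8},{"turn":[0,0,0],"translation":[-0.08,0,-0.02],"jaw":-1},{"turn":[0,0,0],"translation":[-0.08,0,-0.02],"jaw":-1},{"turn":[0,0,0],"translation":[-0.08,0,-0.02],"jaw":-1},{"turn":[0,0,0],"translation":[-0.08,0,-0.02],"jaw":-1}]'
python3 -m inch '[{"turn":[0,0,0],"translation":[0,0,1],"jaw":-1},{"turn":[0,0,0],"translation":[0,0,3],"jaw":-1},{"turn":[0,0,0],"translation":[0,0,6],"jaw":-1},{"turn":[0,0,0],"translation":[0,0,10],"jaw":-1},{"turn":[0,0,0],"translation":[0,0,14],"jaw":-1},{"turn":[0,0,0],"translation":[0,4,15],"jaw":-1},{"turn":[0,0,0],"translation":[0,8,15],"jaw":-1},{"turn":[0,0,0],"translation":[0,12,15],"jaw":-1},{"turn":[0,0,0],"translation":[0,16,15],"jaw":-1},{"turn":[0,0,0],"translation":[0,20,15],"jaw":-1},{"turn":[0,0,0],"translation":[0,24,15],"jaw":-1},{"turn":[0,0,0],"translation":[0,28,15],"jaw":-1}]'
python3 - <<'E'
from h import *
a=robot.capture('scene');b=robot.capture('top')
cv2.imwrite('pics/near8.png',np.hstack([cv2.resize(x,(400,400),interpolation=cv2.INTER_CUBIC) for x in(a[140:190,235:285],b[170:260,400:490])]))
E
```

```text
time: 15.25
eef_pos: [0.5126, -0.2236, 0.03]
eef_rot: [0.483, -0.484, 0.516, -0.516]
contact_force: [-0.4, 0.7, -0.0]
opening: 0.0853
time: 16.45
eef_pos: [0.5124, 0.0579, 0.1811]
eef_rot: [-0.483, 0.484, -0.516, 0.516]
contact_force: [1.2, 0.3, 0.2]
opening: 0.0853
```

View pics/near8.png

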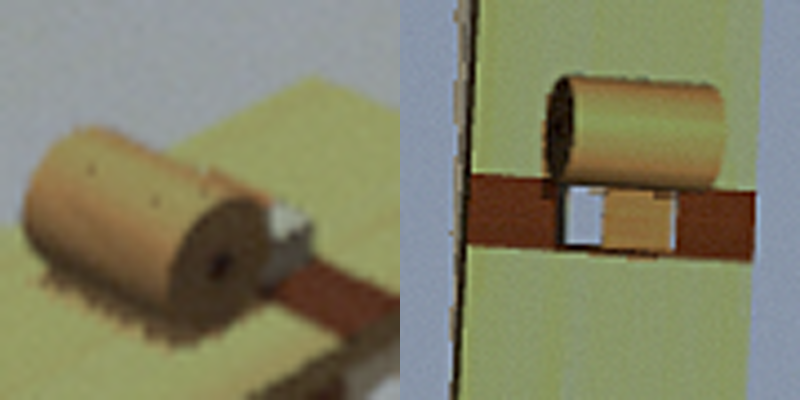

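The roller lies crosswise against the uphill side of the eraser, and the eraser is still within the strip. The robot is clear of both.

Run:
```python
from h import *
print(robot.job_done()); print(robot.sense()['time'])
```

```text
the job is handed in; nothing more can be done
None
the job is handed in; nothing more can be done
```

The eraser is lying flat and crosswise on the dark strip. The wooden roller rests against its uphill side, also crosswise. I handed the job in at about 16.5 s, with the gripper well clear.

**Order:** I gripped the eraser by its ends, tilted it 7° to match the ramp and released it on the strip. Then I gripped the roller by its ends, lowered it just uphill of the eraser, moved it about 3 mm down against it and opened the jaws slowly.

**Last check:** both camera views, taken about 1 s after release, show the roller parallel to the eraser with no visible gap, and the eraser still within the strip. The highest force I read was about 7 N, at the end of the moves.

**What I couldn't confirm:** the gripper hid the final contact, so I judged it from geometry before letting go. When the jaws closed, the TCP shifted about 3 mm from where I had aimed for the roller, and I corrected for this before lowering it.

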